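# Park the long paperweight behind the brass post

### The arm

A 7-joint arm with a two-finger parallel gripper is mounted at the origin on the work surface. World frame = base frame: x ahead of the robot, y to its left, z up, the work surface at z = 0. Lengths are in m, angles in rad, forces in N, time in s.
With the tool pointing down it reaches from about 0.425 to 0.95 m from the base axis. Payload 16.7 kg.
Tool frame: the origin (TCP) lies between the finger pads; the fingertips stand 25 mm ahead of it and the grasp point (between the pads) lies 6 mm ahead of it; z points along the fingers, y is the direction in which the jaws open and shut (so a half turn about z gives the same grasp; the last joint's range is limited). The gripper opens to 94 mm and grips with 3 to 60 N. Pads are 16 mm wide; open, the fingers measure 119 mm over their backs; the gripper's body (75 mm by 177 mm) begins 78 mm behind the grasp point.
Start: joints at [1.145, 0.426, 0.074, 1.606, -0.034, 1.111, -0.067], TCP at [0.184, -0.649, 0.23] pointing down, gripper open.
Joint ranges: [-2.85, 2.85], [-0.5, 2.14], [-1.23, 1.37], [0.21, 2.46], [-1.02, 4.16], [0.16, 2.05], [-2.73, 2.73]. Speed limits (rad/s): [1.89, 1.89, 2.39, 2.39, 3.01, 3.01, 3.01].

### API

Orientations are given as a unit quaternion [x, y, z, w].
In Python, from workcell import ctrl, cams, order, models gives the robot as it stands. The module is installed in compiled form; this text tells all that it offers.
- The arm moves only by the shell command python3 -m handwheel 'ROWS' [FORCE]. ROWS is JSON, a list of rows, each a list of 7 numbers: the shift along the tool's x, y, z in m, then the turn, a rotation vector about the tool's x, y, z in degrees, then the opening, from 0 (shut) to 1 (fully open). In form: [[dx, dy, dz, ax, ay, az, hand], ...]. A call has 1 to 12 rows; each row shifts and turns the pose as measured when the row begins, along the tool's axes as they then stand; what a row does not reach is not made up. A row lasts 1/10 s, in which the tool goes at most 50 mm and 8.59 degrees, less where a joint would pass 70% of its speed; a pose out of reach is approached as far as the arm can. A call with a gripper value outside its range is refused whole. The fingers move at their own pace and stop on an object; FORCE is the grip in N (left out, the last holds). Time passes only in rows, so rows that do not move let the fingers close. It gives the time, the measured TCP pose, the force and the opening at its end, in the units of the state.
- ctrl.get_obs(): the state, without advancing time (a new reading comes with each control period).
- cams.capture(name): name is "scene" or "top" or "wrist"; returns (picture, depth): 400x640x3 uint8, red, green, blue; 400x640 float32, m along the optical axis (not along the pixel's ray), 0 where there is no reading.
- cams.camera_info(name): a dict with "intrinsics" (3x3 intrinsics, pixels), "world_to_cam" (4x4, takes a point from world to camera coordinates). Camera axes: x right, y down, z forward; pixel columns grow to the right and rows downward; lengths in m; the calibration is good to about 2 mm. The wrist camera is an equidistant fisheye: a pixel r from the principal point sees the ray r / f radians off the axis. A picture is of the moment at which its call begins: read the wrist's pose just before it. camera_info takes no time and is no camera call; for the wrist camera it gives the pose at the moment of the call.
- order.job_done(): hands the job in, once; it reports no verdict.
Trained networks look in the newest picture that a camera, given by its name, has taken for a name from the list of things; names that differ only in an ending like _2 or _b are one class to them, and where a whole thing is asked for, a point or a joint stands for the part that bears it (a point fixed in the world has none). Each returns a list of dicts, best first, with "score" (0 to 1); they miss things now and then, are a little off and sometimes report something else, mostly with a low value. They report only what shows in the picture. A call takes as long as a camera call.
- models.find_in(camera, thing): "box" ([centre column, centre row, width, height] in pixels, round what is visible of it).
- models.pinpoint(camera, thing): "location" ([row, column] in pixels: a listed point, or the origin of a listed thing).
The state is a dict: "time": time; "q": joint angles; "qd": joint speeds; "tau": joint torques, N m; "ee_pos": TCP position; "eef_rot": TCP orientation; "force": force on the tool from outside, world axes, zero at the start; "wrist_torque": the same for the moment, N m; "finger_gap": opening from 0.0 (shut) to 1.0 (fully open).
Only numpy, scipy, OpenCV 4.12 (cv2) and the standard library are available. Lean on these libraries where they do the work, as an engineer would, in place of code of your own. Each camera call takes 0.05 s, during which the arm holds its last target. There are 200 camera calls.

### The job

Push the long dark wooden paperweight across the table into the blue-lined, open-fronted bay until it lies fully home, with its whole length against the bay's back rail. The brass post at the bay's mouth leaves too little room to go straight in: push one end and then the other to slip its left end (left as the robot sees it) in behind the post, then swing the right end in. Only push it, keeping it flat on the table, never lifted, and leave the ink dish, brush rest and seal stone where they are.

Things in the scene. Friction and masses are not known exactly. Their poses are not given: they have to be found in the camera images.
- bay: Bay fixed to the table: three wooden rails 25 mm high and 15 mm thick round a blue felt inlay flush with the table (no step). Origin: centre of the inner area, at table height. Its +x points to the back rail, away from the robot, +y to the left rail. Inner area 75 mm (x) by 330 mm (y): back rail's inner face at x = +37.5 mm, side rails' inner faces at y = +165 and -165 mm, side rails end at the open mouth at x = -37.5 mm.
- post: Upright brass post fixed to the table, 20 mm in diameter, 60 mm high, standing just outside the bay's mouth near its left end; its centre lies at x = -47.5 mm and y = +85 to +115 mm in the bay's frame. Origin: centre of its foot.
- weight_center (a point): Centre (half-way up) of the loose paperweight, a dark wooden bar with a small brass inlay near each end, 280 mm long, 36 mm wide, 28 mm high, 0.25 to 0.42 kg, sliding with friction on the table. Its own y axis runs along its length (+y to its left end), x across its width, z up. At the start it lies in front of the bay, nearer the robot, roughly along it, with its left end to the right of the post and its right end reaching beyond the bay's right rail.
- weight_left (a point): Centre of the paperweight's left end face (140 mm along +y from its centre, half-way up).
- weight_right (a point): Centre of the paperweight's right end face (140 mm along -y from its centre, half-way up).
- ink_dish: Bystander: loose black ink dish, an empty round bowl 90 mm across and 35 mm high, beyond the bay's left rail. Origin: centre of its underside.
- brush_rest: Bystander: loose porcelain brush rest with three peaks, 24 by 76 mm, 46 mm high, behind the back rail. Origin: centre of its underside.
- seal: Bystander: loose upright red seal stone, 26 by 26 mm, 50 mm high, on the robot's side, left of the paperweight. Origin: centre of its underside.

How it is judged:
By the outcome, as a careful person would: the job done as asked, in the order asked, and still so for the second after the job is handed in, with the robot touching nothing.
It also fails if it takes over 61 s, if anything falls off the work surface, if the arm or the gripper's body presses on something with over 40 N, if the wrist force passes 120 N, or if a joint passes its speed limit or range.

## Working session

There is one attempt and no reset: what is moved stays moved. The work goes in short steps, Python scripts to look and compute and a shell command to move; the robot and the scene stay as the last step left them, time stands still between calls to the robot, and variables do not carry over. Pictures are saved under pics/ and viewed, about 8 in all and at most 12, crops included, and the job is handed in when it is done.

```bash
mkdir -p pics
cat > h.py <<'E'
import numpy as np, cv2
from workcell import ctrl, cams, order, models
def ray(cam,uv,z):
    i=cams.camera_info(cam);K=np.array(i["intrinsics"]);T=np.linalg.inv(np.array(i["world_to_cam"]))
    d=T[:3,:3]@np.linalg.inv(K)@[uv[0],uv[1],1];o=T[:3,3]
    return o+d*(z-o[2])/d[2]
def proj(cam,p):
    i=cams.camera_info(cam);c=(np.array(i["world_to_cam"])@np.append(p,1))[:3];u=np.array(i["intrinsics"])@c
    return u[:2]/u[2]
Z=dict(bay=0,post=0,weight_center=.014,weight_left=.014,weight_right=.014,ink_dish=0,brush_rest=0,seal=0)
def look(cam,name,things=Z):
    im,d=cams.capture(cam);cv2.imwrite(f"pics/{name}.png",im[...,::-1])
    for t in things:
        r=models.pinpoint(cam,t)
        if r:
            a,b=r[0]["location"];print(cam,t,round(r[0]["score"],2),[round(b),round(a)],ray(cam,(b,a),Z[t]).round(4))
        else: print(cam,t,None)
    return im,d
E
python3 - <<'E'
from h import *
print(ctrl.get_obs())
for c in("scene","top"): look(c,c+"0")
E
```

```text
{'time': 0.0, 'q': array([ 1.14448112,  0.42669722,  0.07385235,  1.60661446, -0.03405913,
        1.11082533, -0.06710555]), 'qd': array([ 3.43779567e-04, -5.76508504e-04, -5.96926244e-04, -1.10105181e-03,
        4.72805345e-04, -9.71014008e-05,  7.57637543e-04]), 'tau': array([-1.10059878e-03, -9.35795546e+01,  3.66684392e+00, -4.54172373e+01,
       -4.87832353e-02,  2.01462605e-02, -4.46723516e-05]), 'ee_pos': array([ 0.18431699, -0.64891201,  0.22979558]), 'eef_rot': array([ 9.90438165e-01,  1.37955891e-01, -1.52351223e-04, -6.24547120e-04]), 'force': array([0.8248313 , 0.03420667, 0.95599757]), 'wrist_torque': array([0.02231628, 0.00987336, 0.00255964]), 'finger_gap': 1.0020815957066407}
scene bay 0.78 [333, 226] [0.6516 0.0528 0.    ]
scene post 0.59 [391, 206] [0.6065 0.1659 0.    ]
scene weight_center 0.95 [274, 174] [ 0.5242 -0.0645  0.014 ]
scene weight_left 0.88 [341, 175] [0.5321 0.0728 0.014 ]
scene weight_right 0.6 [205, 167] [ 0.4987 -0.2071  0.014 ]
scene ink_dish 0.67 [466, 239] [0.689  0.2933 0.    ]
scene brush_rest 0.67 [273, 262] [ 0.7273 -0.0559  0.    ]
scene seal 0.72 [424, 162] [0.4864 0.2494 0.    ]
top bay 0.83 [332, 200] [0.65   0.0536 0.    ]
top post 0.61 [331, 202] [0.644  0.0574 0.    ]
top weight_center 0.98 [389, 262] [ 0.5148 -0.0701  0.014 ]
top weight_left 0.83 [323, 259] [0.5181 0.0716 0.014 ]
top weight_right 0.95 [451, 267] [ 0.5066 -0.2031  0.014 ]
top ink_dish None
top brush_rest 0.89 [379, 160] [ 0.7446 -0.0506  0.    ]
top seal 0.75 [238, 272] [0.4847 0.2572 0.    ]
```

View pics/top0.png

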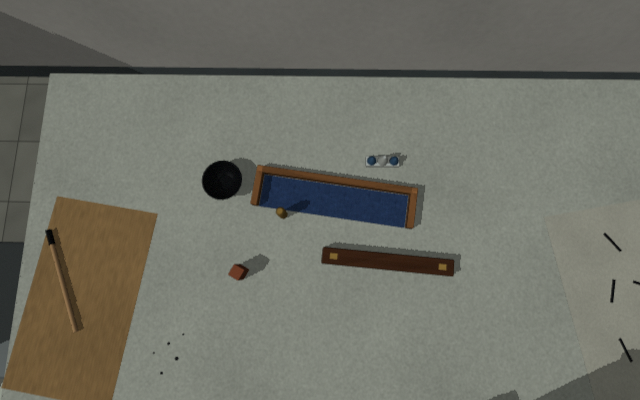

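```bash
cat >> h.py <<'E'
def rect(cam,mask,z):
    n,l,s,_=cv2.connectedComponentsWithStats(mask.astype(np.uint8));k=1+s[1:,4].argmax()
    v,u=np.nonzero(l==k);P=np.array([ray(cam,p,z)[:2] for p in zip(u,v)],np.float32)
    c,wh,a=cv2.minAreaRect(P);b=cv2.boxPoints((c,wh,a))
    e=max((b[1]-b[0],b[2]-b[1]),key=np.linalg.norm);e=e*np.sign(e[1])
    yaw=np.degrees(np.arctan2(-e[0],e[1]))
    return np.array(c),np.array(wh),yaw,len(u),P
def brown(im):
    h=cv2.cvtColor(im,cv2.COLOR_RGB2HSV).astype(int);return h
E
python3 - <<'E'
from h import *
for c in("top","scene"):
    im=cv2.imread(f"pics/{c}0.png");h=cv2.cvtColor(im,cv2.COLOR_BGR2HSV).astype(int)
    H,S,V=h[...,0],h[...,1],h[...,2]
    i=cams.camera_info(c);print(c,np.linalg.inv(np.array(i["world_to_cam"]))[:3,3].round(3),np.array(i["intrinsics"])[0,0])
    m=(H>100)&(H<130)&(S>90); r=rect(c,m,0);print("felt",r[:4])
    m=((H<15)|(H>170))&(S>100)&(V<100);r=rect(c,m,.028);print("bar",r[:4])
    u,v=proj(c,[.515,-.07,.028]).astype(int);print(h[v,u])
    m=(H>12)&(H<28)&(S>120);
    if c=="top":
        cv2.imwrite("pics/t0c.png",cv2.resize(im[140:300,190:470],None,fx=2.8,fy=2.8,interpolation=cv2.INTER_CUBIC))
    else: cv2.imwrite("pics/s0c.png",cv2.resize(im[120:300,160:520],None,fx=2.2,fy=2.2,interpolation=cv2.INTER_CUBIC))
E
```

```text
top [0.51  0.06  0.825] 370.8390726217376Traceback (most recent call last):
  File "<stdin>", line 6, in <module>
  File "h.py", line 21, in rect
    v,u=np.nonzero(l==k);P=np.array([ray(cam,p,z)[:2] for p in zip(u,v)],np.float32)
                                     ~~~^^^^^^^^^
  File "h.py", line 4, in ray
    i=cams.camera_info(cam);K=np.array(i["intrinsics"]);T=np.linalg.inv(np.array(i["world_to_cam"]))
ValueError: time passes only in moves, steps and waits
```

```bash
python3 - <<'E'
s=open('h.py').read()
s=s.replace('def ray(','_c={}\ndef info(cam):\n    if cam not in _c: _c[cam]=cams.camera_info(cam)\n    return _c[cam]\ndef ray(',1).replace('i=cams.camera_info(cam)','i=info(cam)')
s=s[:s.index('def brown')]
open('h.py','w').write(s)
E
python3 - <<'E'
from h import *
for c in("top","scene"):
    im=cv2.imread(f"pics/{c}0.png");h=cv2.cvtColor(im,cv2.COLOR_BGR2HSV).astype(int)
    H,S,V=h[...,0],h[...,1],h[...,2]
    i=info(c);print(c,np.linalg.inv(np.array(i["world_to_cam"]))[:3,3].round(3),np.array(i["intrinsics"])[0,0])
    m=(H>100)&(H<130)&(S>90); r=rect(c,m,0);print("felt",r[:4])
    u,v=proj(c,[.515,-.07,.028]).astype(int);print(h[v,u])
    m=((H<15)|(H>170))&(S>100)&(V<100);r=rect(c,m,.028);print("bar",r[:4])
    if c=="top":
        cv2.imwrite("pics/t0c.png",cv2.resize(im[140:300,190:470],None,fx=2.8,fy=2.8,interpolation=cv2.INTER_CUBIC))
    else: cv2.imwrite("pics/s0c.png",cv2.resize(im[120:300,160:520],None,fx=2.2,fy=2.2,interpolation=cv2.INTER_CUBIC))
E
```

```text
top [0.51  0.06  0.825] 370.8390726217376
felt (array([0.6485458 , 0.05213481]), array([0.32810378, 0.07179651]), np.float32(-7.3685026), 4555)
[ 13 175  48]
bar (array([ 0.51604652, -0.0650138 ]), array([0.27645624, 0.03323835]), np.float32(-4.2657876), 1972)
scene [1.175 0.04  0.665] 451.4751370976631
felt (array([0.63809037, 0.0528471 ]), array([0.32683551, 0.05635981]), np.float32(-7.453545), 3966)
[ 12 192  65]
bar (array([ 0.52781552, -0.06514105]), array([0.27698618, 0.05777657]), np.float32(-4.47539), 2689)
```

View pics/t0c.png

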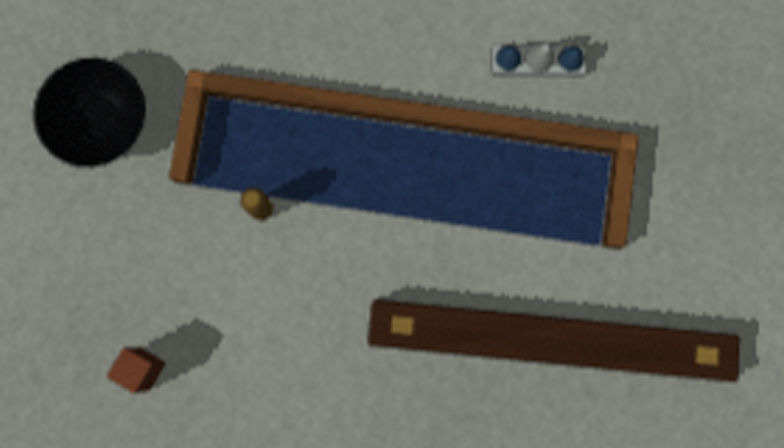

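View pics/s0c.png

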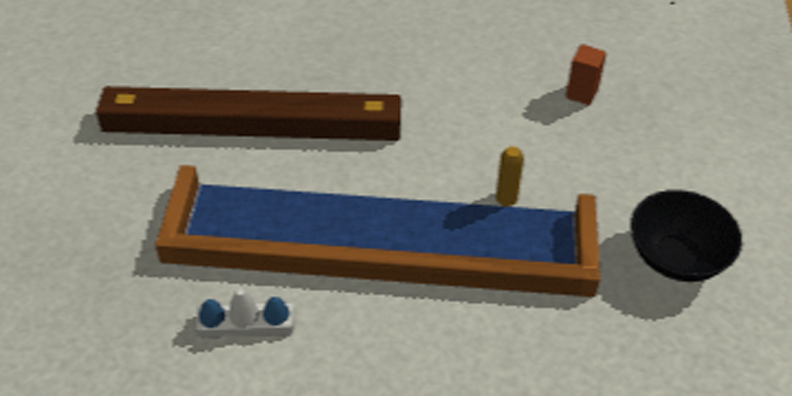

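Top crop (2.8×, offset 190,140): bay felt at about (195–610, 95–245), post foot near (262,212), bar from (370,322) to (740,357). Scene crop agrees; the detector's top "post" was wrong (it gave the bay centre), so I measure the post by hand.

```bash
cat >> h.py <<'E'
B=np.array([.6487,.0525]);YAW=np.radians(-7.4)
R=np.array([[np.cos(YAW),-np.sin(YAW)],[np.sin(YAW),np.cos(YAW)]])
tobay=lambda p:R.T@(np.array(p)[:2]-B)
def go(x,y,z,yawdeg):
    """tool-frame shift and z turn to reach bay-frame (x,y), TCP height z, tool x axis yawdeg from bay +x"""
    from scipy.spatial.transform import Rotation as Ro
    o=ctrl.get_obs();M=Ro.from_quat(o["eef_rot"]).as_matrix();t=np.append(R@[x,y]+B,z)
    cur=np.degrees(np.arctan2(M[1,0],M[0,0]))-np.degrees(YAW)
    print("t",round(o["time"],2),"bay tcp",(tobay(o["ee_pos"])*1e3).round(1),"z",o["ee_pos"][2].round(4),"yaw",cur.round(1),
     "F",o["force"].round(1),"\n shift tool mm",(M.T@(t-o["ee_pos"])*1e3).round(1),"turn z",round(-(yawdeg-cur),1),"tilt",M[2].round(3),
     "shift at final yaw",(np.array([[np.cos(a:=np.radians(yawdeg)),np.sin(a)],[np.sin(a),-np.cos(a)]])@(np.array([x,y])-tobay(o["ee_pos"]))*1e3).round(1))
def bar(name):
    im,d=cams.capture("top");cv2.imwrite(f"pics/{name}.png",im[...,::-1])
    h=cv2.cvtColor(im,cv2.COLOR_RGB2HSV).astype(int);H,S,V=h[...,0],h[...,1],h[...,2]
    m=((H<15)|(H>170))&(S>100)&(V<75)
    c,wh,y,n,P=rect("top",m,.028);a=np.radians(y)-YAW;cb=tobay(c);u=np.array([-np.sin(a),np.cos(a)])
    print("bar bay c",(cb*1e3).round(1),"rel yaw",np.degrees(a).round(1),"L",((cb+.14*u)*1e3).round(1),"R",((cb-.14*u)*1e3).round(1),"size",(wh*1e3).round(1))
    for t in("weight_left","weight_right"):
        r=models.pinpoint("top",t)
        if r: print(t,round(r[0]["score"],2),(tobay(ray("top",r[0]["location"][::-1],.014))*1e3).round(1))
E
python3 - <<'E'
from h import *
print("post scene",(tobay(ray("scene",(390.9,211.4),0))*1e3).round(1),"post top",(tobay(ray("top",(280,211.5),.06))*1e3).round(1),"foot",(tobay(ray("top",(284,215.5),.0))*1e3).round(1))
for n,p in dict(seal=(.485,.254),dish=(.689,.293),brush=(.74,-.052)).items(): print(n,(tobay(p)*1e3).round(1))
bar("b0")
go(-.185,-.015,.15,0)
E
```

```text
post scene [-44.1 107.6] post top [-50.  104.6] foot [-50.6 103.2]
seal [-188.3  178.7]
dish [  9.  243.7]
brush [104.  -91.9]
bar bay c [-116.4 -133.6] rel yaw 3.1 L [-124.1    6.2] R [-108.8 -273.4] size [276.7  33.2]
weight_left 0.73 [-126.3   10. ]
weight_right 0.96 [-110.9 -273.5]
t 1.05 bay tcp [-370.  -755.7] z 0.2304 yaw 23.3 F [ 1.1 -1.3 -0.7] 
 shift tool mm [ 462.4 -607.5   80.5] turn z 23.3 tilt [ 0. -0. -1.] shift at final yaw [ 185.  -740.7]
```

```bash
python3 -m handwheel '[[0.04,-0.02,0,0,0,7.8,0.1],[0.045,-0.015,0,0,0,7.8,0.1],[0.045,-0.015,0,0,0,7.7,0.1],[0.04,-0.03,0,0,0,0,0.1],[0.04,-0.03,0,0,0,0,0.1],[0.03,-0.04,0,0,0,0,0.1],[0,-0.05,0,0,0,0,0.1],[0,-0.05,0,0,0,0,0.1],[0,-0.05,0,0,0,0,0.1],[0,-0.05,0,0,0,0,0.1],[0,-0.05,0,0,0,0,0.1],[0,-0.05,0,0,0,0,0.1]]'; python3 -c "
from h import *
go(-.185,-.012,.15,0)"
```

```text
time: 2.25
ee_pos: [0.476, -0.2071, 0.2286]
eef_rot: [0.997, -0.078, 0.0, 0.002]
force: [1.7, 0.4, 0.3]
finger_gap: 0.101
t 2.25 bay tcp [-137.8 -279.6] z 0.2286 yaw -1.5 F [1.7 0.4 0.3] 
 shift tool mm [ -54.4 -266.6   77.5] turn z -1.5 tilt [ 0.001  0.004 -1.   ] shift at final yaw [ -47.2 -267.6]
```

```bash
python3 -m handwheel '[[-0.01,-0.047,0,0,0,-1.5,0.1],[-0.01,-0.047,0,0,0,0,0.1],[-0.01,-0.047,0,0,0,0,0.1],[-0.01,-0.047,0,0,0,0,0.1],[-0.009,-0.047,0,0,0,0,0.1],[0,-0.035,0.0,0,0,0,0.1],[0,0,0.05,0,0,0,0.1],[0,0,0.045,0,0,0,0.1],[0,0,0.04,0,0,0,0.1],[0,0,0.02,0,0,0,0.1],[0,0,0,0,0,0,0.1]]'; python3 -c "
from h import *
go(-.185,-.012,.032,0)"
```

```text
time: 3.35
ee_pos: [0.4649, 0.0869, 0.0722]
eef_rot: [0.998, -0.058, 0.006, -0.0]
force: [0.7, 0.1, 0.5]
finger_gap: 0.102
t 3.35 bay tcp [-186.7   10.4] z 0.0722 yaw 0.7 F [0.7 0.1 0.5] 
 shift tool mm [ 0.9 22.5 40.2] turn z 0.7 tilt [ 0.013 -0.001 -1.   ] shift at final yaw [ 1.7 22.4]
```

```bash
python3 -m handwheel '[[0,0.024,0.02,0,0,0.7,0.1],[0,0,0.02,0,0,0,0.1],[0.025,0,0,0,0,0,0.1],[0.012,0,0,0,0,0,0.1],[0.012,0,0,0,0,0,0.1],[0.012,0,0,0,0,0,0.1],[0.012,0,0,0,0,0,0.1],[0.012,0,0,0,0,0,0.1],[0.012,0,0,0,0,0,0.1],[0,0,0,0,0,0,0.1]]'; python3 -c "
from h import *
go(-.080,-.014,.032,0);bar('b1')"
```

```text
time: 4.35
ee_pos: [0.5678, 0.0497, 0.0397]
eef_rot: [0.998, -0.065, 0.01, -0.001]
force: [1.1, -0.2, 0.4]
finger_gap: 0.097
t 4.35 bay tcp [-79.8 -13.2] z 0.0397 yaw -0.0 F [ 1.1 -0.2  0.4] 
 shift tool mm [-0.3  0.8  7.7] turn z -0.0 tilt [ 0.02  -0.003 -1.   ] shift at final yaw [-0.2  0.8]
bar bay c [   6.1 -145.5] rel yaw 90.1 L [-133.9 -145.6] R [ 146.1 -145.3] size [65.8 87.9]
weight_right 0.76 [-136.1 -265.6]
```

```bash
python3 -m handwheel '[[-0.03,0,-0.02,0,-1.1,0,0.1],[-0.02,0.04,-0.05,0,0,0,0.1],[-0.02,0.05,0,0,0,0,0.1],[0,0.05,0,0,0,0,0.1],[0,0.05,0,0,0,0,0.1],[0,0.05,0,0,0,0,0.1],[0,0.05,0,0,0,0,0.1],[0,0.02,0,0,0,-8.2,0.1],[0,0,0,0,0,-8.2,0.1],[0,0,0,0,0,-8.2,0.1],[0,0,0,0,0,-8.2,0.1],[0,0,0,0,0,-8.2,0.1]]'; python3 -m handwheel '[[0,0,0,0,0,-8.2,0.1],[0,0,0,0,0,-8.2,0.1],[0,0,0,0,0,-8.2,0.1],[0,0,0,0,0,-8.2,0.1],[0,0,0,0,0,0,0.1]]'; python3 -c "
from h import *
bar('b2');go(-.146,-.300,.032,73)"
```

```text
time: 5.7
ee_pos: [0.4546, -0.2418, 0.0986]
eef_rot: [0.953, 0.303, -0.001, -0.001]
force: [-0.2, 0.7, -0.4]
finger_gap: 0.099
time: 6.2
ee_pos: [0.452, -0.2401, 0.0984]
eef_rot: [0.82, 0.572, -0.002, -0.002]
force: [0.2, 0.1, 0.3]
finger_gap: 0.102
bar bay c [ -86.5 -134.3] rel yaw -19.4 L [-40.   -2.3] R [-133.  -266.3] size [276.6  35.2]
weight_left 0.59 [-46.   -5.1]
weight_right 0.58 [-129.9 -263.3]
t 6.35 bay tcp [-157.  -315.6] z 0.0985 yaw 76.7 F [-0.6  0.  -0.2] 
 shift tool mm [17.8  7.4 66.4] turn z 3.7 tilt [-0.001 -0.004 -1.   ] shift at final yaw [18.2  6. ]
```

View pics/b2.png

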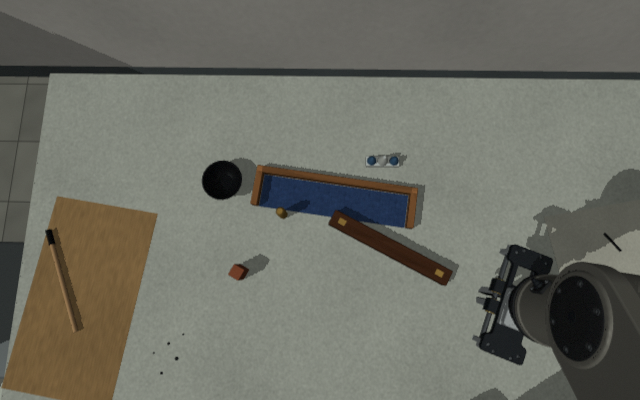

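Picture: bar's left tip at (335,215), right of the post (281,212) and just inside the mouth; right end at (447,275). Nothing else moved. Now push the right end face along the bar.

```bash
python3 -m handwheel '[[0.016,0.006,0.03,0,0,6.1,0.1],[0,0,0.036,0,0,0,0.1],[0,0,0,0,0,0,0.1]]'; python3 -c "
from h import *
go(-.144,-.297,.032,70.6)"
```

```text
time: 6.65
ee_pos: [0.4644, -0.2279, 0.0321]
eef_rot: [0.856, 0.518, -0.001, 0.0]
force: [-0.2, 0.2, -0.2]
finger_gap: 0.102
t 6.65 bay tcp [-146.7 -301.8] z 0.0321 yaw 69.8 F [-0.2  0.2 -0.2] 
 shift tool mm [5.4 0.8 0. ] turn z -0.8 tilt [-0.002 -0.001 -1.   ] shift at final yaw [5.4 0.9]
```

```bash
python3 -m handwheel '[[0.02,0.001,0,0,0,-0.8,0.1],[0.012,0,0,0,0,0,0.1],[0.012,0,0,0,0,0,0.1],[0.012,0,0,0,0,0,0.1],[0.012,0,0,0,0,0,0.1],[0.012,0,0,0,0,0,0.1],[0.012,0,0,0,0,0,0.1],[0,0,0,0,0,0,0.1]]'; python3 -c "
from h import *
bar('b3');go(-.086,-.132,.032,70.6)"
```

```text
time: 7.45
ee_pos: [0.5109, -0.1423, 0.0363]
eef_rot: [0.854, 0.52, -0.001, 0.002]
force: [0.6, -0.1, -0.0]
finger_gap: 0.102
bar bay c [-60.7 -69.7] rel yaw -20.0 L [-12.8  61.8] R [-108.6 -201.3] size [276.7  35.2]
weight_left 0.89 [-14.4  59.9]
weight_right 0.8 [-104. -199.]
t 7.6 bay tcp [-112.4 -213.2] z 0.036 yaw 70.0 F [-0.5  0.3  0.4] 
 shift tool mm [85.4 -2.9  3.6] turn z -0.6 tilt [-0.005  0.001 -1.   ] shift at final yaw [85.4 -2. ]
```

```bash
python3 -m handwheel '[[0.012,0,0.003,0,0,0,0.1],[0.012,0,0,0,0,0,0.1],[0.012,0,0,0,0,0,0.1],[0.012,0,0,0,0,0,0.1],[0.012,0,0,0,0,0,0.1],[0.012,0,0,0,0,0,0.1],[0.006,0,0,0,0,0,0.1],[0,0,0,0,0,0,0.1]]'; python3 -c "
from h import *
bar('b4');go(-.086,-.132,.032,70.6)"
```

```text
time: 8.4
ee_pos: [0.5483, -0.0702, 0.0321]
eef_rot: [0.855, 0.519, -0.002, 0.002]
force: [-1.1, -2.1, 0.8]
finger_gap: 0.102
bar bay c [-28.1  13.7] rel yaw -20.7 L [ 21.4 144.6] R [ -77.7 -117.2] size [262.8  40.7]
weight_left 0.74 [ 11.5 131.7]
weight_right 0.57 [ -78.6 -131.9]
t 8.55 bay tcp [ -84.2 -136.1] z 0.0321 yaw 69.8 F [-0.5 -0.  -0.8] 
 shift tool mm [ 3.2 -3.1  0.1] turn z -0.8 tilt [-0.006  0.    -1.   ] shift at final yaw [ 3.2 -3.1]
```

```bash
python3 -m handwheel '[[-0.04,0,0,0,0,0,0.1],[-0.01,0.02,-0.04,0,0,0,0.1],[0,0.02,-0.03,0,0,7.8,0.1],[0,0,0,0,0,7.8,0.1],[0,0,0,0,0,7.8,0.1],[0,0,0,0,0,7.8,0.1],[0,0,0,0,0,7.8,0.1],[0,0,0,0,0,7.8,0.1],[0,0,0,0,0,7.8,0.1],[0,0,0,0,0,7.8,0.1],[0,0,0,0,0,7.8,0.1],[0,0,0,0,0,0,0.1]]'; python3 -c "
from h import *
bar('b5');go(-.130,-.110,.032,0)"
```

```text
time: 9.75
ee_pos: [0.5569, -0.1431, 0.1051]
eef_rot: [0.995, -0.097, -0.001, 0.002]
force: [0.2, 0.6, 0.0]
finger_gap: 0.1
bar bay c [-32.3   7.7] rel yaw -21.4 L [ 18.9 138. ] R [ -83.4 -122.6] size [281.3  40.4]
weight_left 0.73 [  9.4 138. ]
weight_right 0.71 [ -88. -115.]
t 9.9 bay tcp [ -65.8 -205.6] z 0.105 yaw -3.3 F [ 0.5 -0.6  0.1] 
 shift tool mm [-69.5 -92.   72.8] turn z -3.3 tilt [-0.002  0.005 -1.   ] shift at final yaw [-64.2 -95.6]
```

View pics/b5.png

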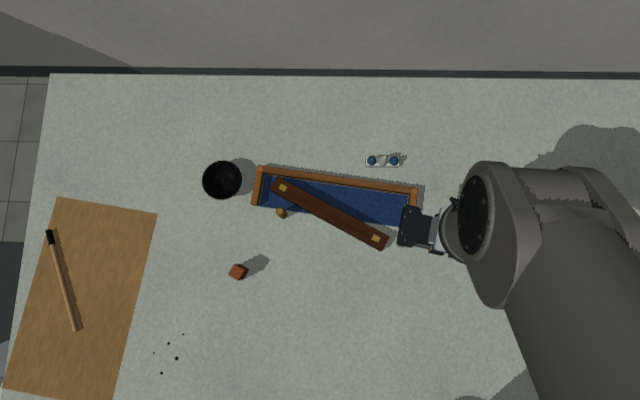

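Picture: bar's left tip at (275,182), behind the post (281,212) and clear of the back rail; right end (385,245) is left of the right rail. Now swing the right end in.

```bash
python3 -m handwheel '[[-0.045,-0.01,0,0,0,-3.3,0.1],[-0.025,-0.045,0,0,0,0,0.1],[0,-0.045,0.02,0,0,0,0.1],[0,0,0.03,0,0,0,0.1],[0,0,0.022,0,0,0,0.1],[0,0,0,0,0,0,0.1]]'; python3 -c "
from h import *
go(-.130,-.105,.032,0)"
```

```text
time: 10.5
ee_pos: [0.5, -0.0301, 0.0319]
eef_rot: [0.999, -0.054, 0.001, 0.002]
force: [0.6, -0.5, -0.5]
finger_gap: 0.1
t 10.5 bay tcp [-136.9 -101. ] z 0.0319 yaw 1.2 F [ 0.6 -0.5 -0.5] 
 shift tool mm [ 6.8  4.1 -0.1] turn z 1.2 tilt [ 0.002  0.003 -1.   ] shift at final yaw [6.9 4. ]
```

```bash
python3 -m handwheel '[[0.025,0.004,0,0,0,1.2,0.1],[0.012,0,0,0,0,0,0.1],[0.012,0,0,0,0,0,0.1],[0.012,0,0,0,0,0,0.1],[0.012,0,0,0,0,0,0.1],[0.012,0,0,0,0,0,0.1],[0,0,0,0,0,0,0.1]]'; python3 -c "
from h import *
go(-.010,-.105,.032,0);bar('b6');"
```

```text
time: 11.2
ee_pos: [0.5881, -0.0465, 0.0357]
eef_rot: [0.998, -0.061, 0.001, 0.002]
force: [-0.4, 0.5, -0.7]
finger_gap: 0.099
t 11.2 bay tcp [ -47.3 -106. ] z 0.0357 yaw 0.4 F [-0.4  0.5 -0.7] 
 shift tool mm [37.3 -0.8  3.8] turn z 0.4 tilt [ 0.003  0.003 -1.   ] shift at final yaw [37.3 -1. ]
bar bay c [-7.3 66. ] rel yaw -3.6 L [  1.4 205.7] R [-16.1 -73.8] size [169.7  36. ]
```

```bash
python3 -m handwheel '[[0.012,0,0.003,0,0,0,0.1],[0.012,0,0,0,0,0,0.1],[0.012,0,0,0,0,0,0.1],[0,0,0,0,0,0,0.1]]'; python3 -m handwheel '[[-0.04,0,0,0,0,0,0.1],[-0.04,0,-0.03,0,0,0,0.1],[-0.04,0,-0.04,0,0,0,0.1],[-0.04,0,0,0,0,0,0.1],[0,0,0,0,0,0,0.1]]';python3 -c "
from h import *
bar('b7');go(-.045,.045,.032,0)
im=cv2.imread('pics/b7.png');cv2.imwrite('pics/b7c.png',cv2.resize(im[140:300,190:470],None,fx=2.8,fy=2.8,interpolation=cv2.INTER_CUBIC))"
```

```text
time: 11.75
ee_pos: [0.623, -0.0504, 0.0318]
eef_rot: [0.998, -0.061, -0.001, 0.002]
force: [-3.8, 0.9, 1.3]
finger_gap: 0.099
time: 12.25
ee_pos: [0.4676, -0.0306, 0.0986]
eef_rot: [0.998, -0.061, -0.001, 0.001]
force: [-0.7, 0.2, -0.4]
finger_gap: 0.099
bar bay c [ 8.5 12.7] rel yaw 4.6 L [ -2.7 152.2] R [  19.8 -126.9] size [282.9  40.9]
weight_left 0.73 [ -3.  152.8]
weight_right 0.7 [  15.4 -123.7]
t 12.4 bay tcp [-163.8 -105.1] z 0.0987 yaw 0.4 F [ 0.3  0.  -0.5] 
 shift tool mm [ 119.8 -149.4   66.6] turn z 0.4 tilt [ 0.002  0.002 -1.   ] shift at final yaw [ 118.8 -150.1]
```

View pics/b7c.png

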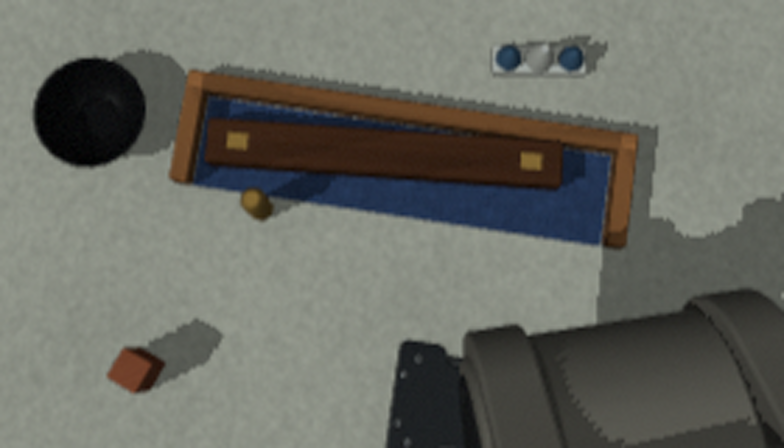

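Crop: bar is inside the bay, right end by the back rail (560,145), left end lagging about 20 mm from the rail (215,120 vs rail 98). Push the left half home, just right of the post.

```bash
python3 -m handwheel '[[0.015,-0.045,0,0,0,0.4,0.1],[0.025,-0.045,0,0,0,0,0.1],[0.03,-0.045,0,0,0,0,0.1],[0,-0.03,0.02,0,0,0,0.1],[0,0,0.03,0,0,0,0.1],[0,0,0.016,0,0,0,0.1],[0,0,0,0,0,0,0.1]]'; python3 -c "
from h import *
go(-.040,.058,.032,0)"
```

```text
time: 13.1
ee_pos: [0.5731, 0.1277, 0.0267]
eef_rot: [0.998, -0.067, 0.002, -0.001]
force: [0.1, 0.4, 0.4]
finger_gap: 0.097
t 13.1 bay tcp [-84.7  64.8] z 0.0267 yaw -0.3 F [0.1 0.4 0.4] 
 shift tool mm [44.7  6.6 -5.2] turn z -0.3 tilt [ 0.004 -0.002 -1.   ] shift at final yaw [44.7  6.8]
```

```bash
python3 -m handwheel '[[0,0.007,-0.006,0,0,0,0.1],[0.03,0,0,0,0,0,0.1],[0.015,0,0,0,0,0,0.1],[0.012,0,0,0,0,0,0.1],[0.01,0,0,0,0,0,0.1],[0.007,0,0,0,0,0,0.1],[0,0,0,0,0,0,0.1]]'; python3 -c "
from h import *
go(-.0065,.058,.032,0)"
```

```text
time: 13.8
ee_pos: [0.6455, 0.1071, 0.0383]
eef_rot: [0.998, -0.068, -0.003, -0.0]
force: [-0.0, 0.5, -0.1]
finger_gap: 0.102
t 13.8 bay tcp [-10.2  53.8] z 0.0383 yaw -0.5 F [-0.   0.5 -0.1] 
 shift tool mm [ 3.7 -4.3  6.3] turn z -0.5 tilt [-0.005  0.    -1.   ] shift at final yaw [ 3.7 -4.2]
```

Not yet in contact with the rail; creep on until the force rises.

```bash
python3 -m handwheel '[[0.004,0,0.004,0,0,0,0.1],[0.003,0,0,0,0,0,0.1]]';python3 -m handwheel '[[0.003,0,0,0,0,0,0.1],[0,0,0,0,0,0,0.1]]'; python3 -c "
from h import *
go(-.0065,.058,.032,0)"
```

```text
time: 14.0
ee_pos: [0.6461, 0.107, 0.0348]
eef_rot: [0.998, -0.068, -0.009, 0.001]
force: [-13.8, 3.5, -1.7]
finger_gap: 0.103
time: 14.2
ee_pos: [0.6456, 0.1069, 0.035]
eef_rot: [0.998, -0.067, -0.012, 0.001]
force: [0.3, -0.5, 0.6]
finger_gap: 0.096
t 14.2 bay tcp [-10.1  53.5] z 0.035 yaw -0.3 F [ 0.3 -0.5  0.6] 
 shift tool mm [ 3.6 -4.5  2.9] turn z -0.3 tilt [-0.024  0.003 -1.   ] shift at final yaw [ 3.6 -4.5]
```

```bash
python3 -m handwheel '[[-0.04,0,0,0,1.3,0,0.1],[-0.04,0,-0.02,0,0,0,0.1],[-0.02,0.03,-0.05,0,0,0,0.1],[-0.02,0.045,0,0,0,0,0.1],[-0.02,0.045,0,0,0,0,0.1],[0,0.045,0,0,0,0,0.1],[0,0,0,0,0,0,0.1]]';python3 -c "
from h import *
bar('b8');go(-.045,-.105,.032,0)
im=cv2.imread('pics/b8.png');cv2.imwrite('pics/b8c.png',cv2.resize(im[150:250,230:440],None,fx=3.8,fy=3.8,interpolation=cv2.INTER_CUBIC))"
```

```text
time: 14.9
ee_pos: [0.487, -0.0379, 0.1034]
eef_rot: [0.998, -0.067, 0.004, 0.002]
force: [-0.2, 0.6, -0.5]
finger_gap: 0.097
bar bay c [17.8  9.5] rel yaw -0.3 L [ 18.5 149.5] R [  17.  -130.5] size [286.4  39.1]
weight_left 0.82 [ 19.9 151. ]
weight_right 0.89 [  17.1 -129.5]
t 15.05 bay tcp [-148.  -104.3] z 0.1031 yaw 0.0 F [0.2 0.7 0.1] 
 shift tool mm [102.3   0.7  72. ] turn z 0.0 tilt [ 0.008  0.    -1.   ] shift at final yaw [103.    0.7]
```

View pics/b8c.png

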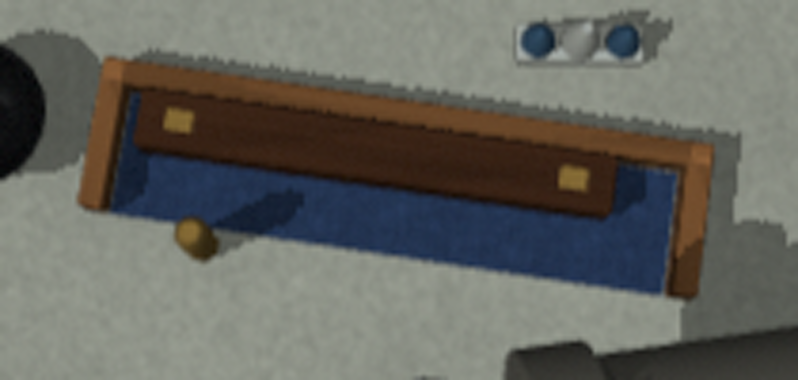

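Crop: bar lies along the back rail its whole length, no felt visible behind it; left end at (140,120), right end at (610,185). One confirming press on the right half.

```bash
python3 -m handwheel '[[0.04,0,0.02,0,0,0,0.1],[0.02,0,0.04,0,0,0,0.1],[0.0,0,0.01,0,0,0,0.1],[0.035,0,0,0,0,0,0.1],[0.025,0,0,0,0,0,0.1]]'; python3 -c "
from h import *
go(-.011,-.105,.034,0)"
```

```text
time: 15.55
ee_pos: [0.612, -0.0399, 0.0332]
eef_rot: [0.998, -0.06, 0.005, -0.001]
force: [0.1, 0.3, 0.4]
finger_gap: 0.099
t 15.55 bay tcp [-24.5 -96.3] z 0.0332 yaw 0.6 F [0.1 0.3 0.4] 
 shift tool mm [13.4  8.8 -0.7] turn z 0.6 tilt [ 0.009 -0.002 -1.   ] shift at final yaw [13.5  8.7]
```

```bash
python3 -m handwheel '[[0.009,0,0,0,0,0,0.1],[0.004,0,0,0,0,0,0.1],[0.003,0,0,0,0,0,0.1]]';python3 -m handwheel '[[0.003,0,0,0,0,0,0.1]]'; python3 -c "
from h import *
go(-.011,-.105,.034,0)"
```

```text
time: 15.85
ee_pos: [0.6269, -0.0387, 0.0333]
eef_rot: [0.998, -0.058, 0.002, -0.001]
force: [-22.9, -0.1, 12.8]
finger_gap: 0.101
time: 15.95
ee_pos: [0.6269, -0.0386, 0.0332]
eef_rot: [0.998, -0.058, -0.0, -0.0]
force: [-12.0, 0.9, 7.9]
finger_gap: 0.101
t 15.95 bay tcp [ -9.9 -93.2] z 0.0332 yaw 0.8 F [-12.    0.9   7.9] 
 shift tool mm [-1.3 11.8 -0.8] turn z 0.8 tilt [-0.001 -0.001 -1.   ] shift at final yaw [-1.1 11.8]
```

Both halves stop the tool at the same depth (−10.1 and −9.9 mm), so the bar is square against the rail. Retreat and check.

```bash
python3 -m handwheel '[[-0.03,0,0,0,0,0,0.1],[-0.04,0,0,0,0,0,0.1],[-0.04,0,-0.04,0,0,0,0.1],[-0.04,0.03,-0.05,0,0,0,0.1],[-0.02,0.05,-0.03,0,0,0,0.1],[0,0.05,0,0,0,0,0.1],[0,0.05,0,0,0,0,0.1],[0,0.05,0,0,0,0,0.1],[0,0,0,0,0,0,0.1]]';python3 -c "
from h import *
bar('b9');look('scene','s9',['ink_dish','brush_rest','seal'])
im=cv2.imread('pics/b9.png')[140:290,190:470];s=cv2.imread('pics/s9.png')[120:300,160:520]
cv2.imwrite('pics/f.png',np.vstack([cv2.resize(im,(560,300)),cv2.resize(s,(560,280))]))"
```

```text
time: 16.85
ee_pos: [0.4431, -0.2318, 0.1349]
eef_rot: [0.999, -0.052, 0.0, 0.001]
force: [-0.6, 0.2, 1.1]
finger_gap: 0.102
bar bay c [18.5 11.8] rel yaw 0.1 L [ 18.3 151.8] R [  18.7 -128.2] size [291.2  39.9]
weight_left 0.91 [ 10.6 150. ]
weight_right 0.56 [  17.2 -127.3]
scene ink_dish 0.8 [467, 241] [0.6936 0.295  0.    ]
scene brush_rest 0.7 [276, 263] [ 0.7306 -0.0501  0.    ]
scene seal 0.73 [426, 164] [0.4923 0.2526 0.    ]
```

View pics/f.png

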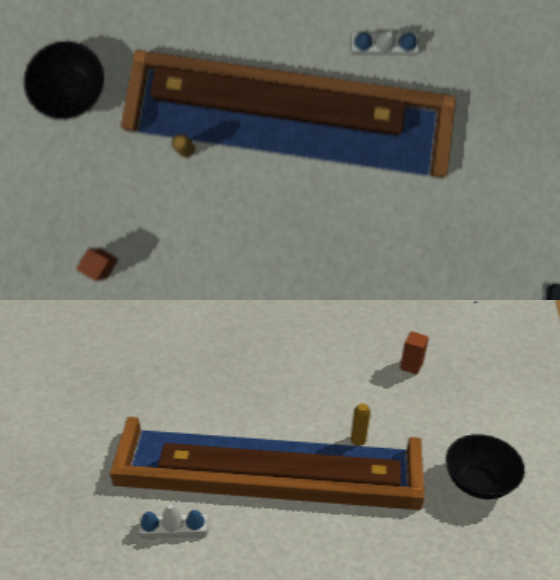

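Both views show the bar flush on the back rail, bystanders as at the start, and the arm clear.

```bash
python3 -c "
from h import *
print(order.job_done())"
```

```text
the job is handed in; nothing more can be done
None
```

The paperweight lies in the bay with its whole length against the back rail, and I have handed the job in at about 17 s of the 61 s allowed.

**Pushes:**
- I pushed the left end forward into the mouth, right of the post.
- I pushed the right end along the bar's length, so the left end slid in behind the post.
- I swung the right end in, then pressed each half home.

**Last checks:**
- **Fit:** the tool stopped at the same depth on both halves (−10.1 and −9.9 mm), with about 14 N and 26 N at the stops. The bar's fitted angle to the rail is 0.1°, and its centre is at x = +18.5 mm in the bay's frame, where 19.5 mm would be flush. No felt shows behind the bar in the last top view.
- **Bystanders:** the ink dish, brush rest and seal stone look unmoved in both cameras. Their network positions shifted 3–7 mm between first and last look, which I took as detector noise.

**Disagreements:** in the last top view the network put the left end at x = 10.6 mm, but the image fit gave 18.3 mm and the network's previous reading was 19.9 mm. I trusted the fit, the pressing test and the picture. The last fits also gave the bar as up to 291 × 40 mm instead of 280 × 36 mm, probably because the colour mask took in some rail pixels.

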